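Wind the tile press down one turn

TASK

Bring the pressing plate of the small tile press down over the test tile by exactly one full turn of its hand wheel: with the fingertips, gently push a spoke handle round clockwise as seen from above, until the spoke with the red ball is back where it started. Do not wind the plate down onto the tile, and leave everything else on the bench undisturbed.

Things in the scene. Friction and masses are not known exactly. Their poses are not given: they have to be found in the camera images.
- press: green screw press fixed to the bench; base 130 (x) x 150 mm (y), origin at the centre of its underside, z up. Columns at y = +-50 mm carry a green crosshead, 36 x 136 mm; a level three-spoke hand wheel turns above it, axis on the press's z axis. Below the crosshead a steel plate rides down the columns over a fixed clay tile. All but the wheel is lower than 145 mm.
- wheel_hub (a point): the centre of the hand wheel: on its vertical axis, at the mid-height of the spokes (170 mm above the bench). The hub has 21 mm radius; its top with the brass nut is 23 mm above this point.
- red_ball (a point): centre of the red ball, 85 mm from the wheel's axis, at the height of the spokes' centre lines. The wheel has no rim: three round level spokes, 12 mm thick, 120 degrees apart, each with a 26 mm ball centred at 85 mm radius; one ball is red, two black. The spokes are bare from 21 to 72 mm radius, with 20 mm or more of free height under them.
- press_wheel (a joint): angle of the hand wheel, rad, growing clockwise seen from above; starts between -0.6 and 0.6, a turn adds 6.28. At 0 the red spoke points along the press's -x. Stiff: 0.15 N m of friction (some 3 N at 60 mm radius), no spring, no stop or click; it stays where it is left. A turn lowers the plate 8 mm; at 7.5 rad it bears on the tile.
- glaze_jar_2: loose screw-lid jar with a black lid and red-brown body, 58 mm diameter, 73 mm high; origin at the centre of its underside. To be left alone.
- glaze_jar_3: loose screw-lid jar with a black lid and cream body, 58 mm diameter, 73 mm high; origin at the centre of its underside. To be left alone.
- maker_stamp: loose turned wooden stamp, 27 mm wide, 61 mm high, standing; origin at the centre of its underside. To be left alone.
- water_cup: loose white enamel cup with a blue rim, 72 mm diameter, 64 mm high; origin at the centre of its underside. To be left alone.
- rubber_rib: loose red rubber rib lying flat, 52 x 96 x 9 mm; origin at the centre of its underside. To be left alone.
- marker: loose white and blue marker pen lying flat, 17 x 135 x 16 mm, long in its y; origin at the centre of its underside. To be left alone.

How it is judged:
By the outcome, as a careful person would: the job done as asked, in the order asked, and still so for the second after the job is handed in, with the robot touching nothing.
It also fails if it takes over 61 s, if anything falls off the work surface, if the arm or the gripper's body presses on something with over 40 N, if the wrist force passes 120 N, or if a joint passes its speed limit or range.

ROBOT

A 6-joint arm with a two-finger parallel gripper is mounted at the origin on a cart in front of the work surface, level with it; the furniture and walls round the work are solid. World frame = base frame: x ahead of the robot, y to its left, z up, the work surface at z = 0. Lengths are in mm, angles in rad, forces in N, time in s.
With the tool pointing down it reaches from about 325 to 925 mm from the base axis. Payload 3.1 kg.
Tool frame: the origin (TCP) lies at the very end of the fingers, on their centre line; the grasp point (between the pads) lies bot.grasp_offset behind it (bot.grasp_offset is the distance from the TCP to the grasp point, in mm); z points along the fingers, y is the line along which they close (so a half turn about z gives the same grasp; the last joint's range is limited). The gripper opens to 85 mm and grips with 20 to 120 N. Pads are 22 mm wide; open, the fingers measure 114 mm over their backs; the gripper's body (76 mm by 85 mm) begins 54 mm behind the grasp point. The pads swing forward as they close: fully open they stand 13 mm farther back than shut.
Start: joints at [1.145, 0.217, 1.613, -0, 1.311, -0.112], TCP at [192.904, 594.498, 231.3] pointing down, gripper open.
Joint ranges: [-2.75, 2.75], [-0.78, 2.1], [0.31, 2.55], [-1.13, 4.27], [0.13, 2.63], [-2.58, 2.58]. Speed limits (rad/s): [2.79, 2.79, 3.14, 3.14, 3.14, 3.14].

INTERFACE

Orientations are given as a unit quaternion [w, x, y, z].
In Python, from cell import monitor, viewer, order, bot gives the robot as it stands.
- The arm moves only by the tool arm_command, never from a script. Its argument "deltas" is a list of rows, each a list of 3 entries, a list of its own where there are three numbers: the shift along the world's x, y, z in m, then the turn about the world's z in rad, then the closure in counts, from 0 (fully open) to 255 (shut). In form: [[[x, y, z], twist, gripper], ...]. A call has 1 to 5 rows; each row is the pose to reach, as a shift and turn from the pose commanded when the call began; what a row does not reach only later rows make up. A row lasts 1/12 s, in which the tool goes at most 41.7 mm and 7.16 degrees, less where a joint would pass 70% of its speed; a pose out of reach is approached as far as the arm can. A call with a gripper value outside its range is refused whole. The fingers move at their own pace and stop on an object; the grip force is fixed at half the most. Time passes only in rows, so rows that repeat a pose let the fingers close. It gives the time, the measured TCP pose, the force, the opening and the grip force at its end, in the units of the state.
- monitor.get_obs(): the state, without advancing time (a new reading comes with each control period).
- viewer.snapshot(name): name is "scene" or "top"; returns the picture (420x560x3 uint8, red, green, blue); there is no depth.
- viewer.camera_params(name): a dict with "mtx" (3x3 intrinsics, pixels), "world_from_camera" (4x4, takes a point from camera to world coordinates). Camera axes: x right, y down, z forward; pixel columns grow to the right and rows downward; lengths in mm; the calibration is good to about 2 mm. A picture is of the moment at which its call begins. camera_params takes no time and is no camera call.
- order.finish_job(): hands the job in; it is judged then, once.
The state is a dict: "time_s": time; "joint_positions": joint angles; "qvel": joint speeds; "effort": joint torques, N m; "ee_pos": TCP position; "tool_rot": TCP orientation; "force": force on the tool from outside, world axes, zero at the start; "moment": the same for the moment, N m; "width": finger opening in mm; "grasp_force": force on a finger pad.
Only numpy, scipy, OpenCV 4.12 (cv2) and the standard library are available. Lean on these libraries where they do the work, as an engineer would, in place of code of your own. Each camera call takes 0.05 s, during which the arm holds its last target. There are 200 camera calls.

## Working session

There is one attempt and no reset: what is moved stays moved. The work goes in short steps, Python scripts to look and compute and a tool call to move; the robot and the scene stay as the last step left them, time stands still between calls to the robot, and variables do not carry over. Pictures are saved under pics/ and viewed, at most 10 in all, crops included, and the job is handed in when it is done.

Besides the shell and the picture viewer there is one more tool, called after "Request:" as name(argument=value, ...), one argument or row to a line, values as JSON. arm_command: Moves the arm, as the interface text tells. Its arguments: {"type":"object","properties":{"deltas":{"type":"array"}},"required":["deltas"]}

```bash
mkdir -p pics; python3 - <<'E'
from cell import monitor, viewer, order, bot
import cv2,numpy as np
for n in("scene","top"):
    im=viewer.snapshot(n); cv2.imwrite(f"pics/{n}0.png",im[...,::-1])
    p=viewer.camera_params(n); print(n,np.round(p["mtx"],1).tolist(),np.round(p["world_from_camera"],3).tolist())
o=monitor.get_obs(); print(o, bot.grasp_offset)
E
```

```text
scene [[499.2, 0.0, 277.8], [0.0, 499.2, 208.3], [0.0, 0.0, 1.0]] [[0.89, -0.316, 0.327, 183.701], [-0.455, -0.596, 0.662, -866.352], [-0.014, -0.738, -0.675, 913.035], [0.0, 0.0, 0.0, 1.0]]
top [[493.8, 0.0, 274.8], [0.0, 493.8, 213.3], [0.0, 0.0, 1.0]] [[0.004, -0.992, 0.126, 407.244], [-1.0, -0.004, -0.0, -84.137], [0.001, -0.126, -0.992, 1374.121], [0.0, 0.0, 0.0, 1.0]]
{'time_s': 0.1, 'joint_positions': array([ 1.14481544e+00,  2.17699591e-01,  1.61479033e+00, -2.29975821e-05,
        1.31130084e+00, -1.12192025e-01]), 'qvel': array([-1.19234304e-03, -1.59870624e-03, -3.51938269e-03,  8.51881083e-04,
       -2.46810360e-05,  1.64977432e-04]), 'effort': array([-6.03144617e-04, -3.98076618e+01, -3.04969990e+01, -1.57922273e-04,
        4.18037816e-03, -4.08029689e-05]), 'ee_pos': array([192.58779361, 593.80871381, 230.07720379]), 'tool_rot': array([-2.81472893e-04,  1.56248519e-01,  9.87717162e-01, -1.06245432e-03]), 'force': array([0.3820505 , 1.24269371, 0.45946075]), 'moment': array([-0.02065889, -0.00376928,  0.01283217]), 'grasp_force': 0.0, 'width': 85.6249132210342} 18.700000000000003
```

View pics/scene0.png

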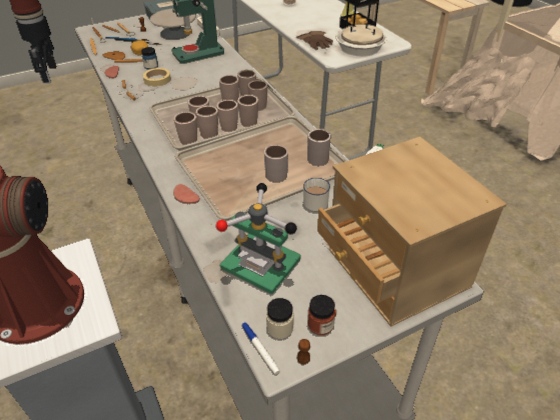

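View pics/top0.png

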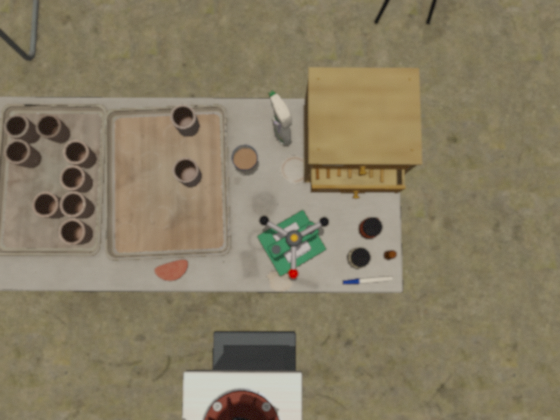

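Scene: press with the red ball at (222,226), black balls at (262,188) and (291,229). Top: hub near (294,238), red ball (293,273), black balls (264,220) and (324,222). The cabinet is at upper right and the jars are to the right.

```bash
cat > h.py <<'E'
from cell import monitor, viewer, order, bot
import cv2,numpy as np
def ray(n,uv,z):
    p=viewer.camera_params(n);T=p["world_from_camera"]
    d=T[:3,:3]@np.linalg.inv(p["mtx"])@[uv[0],uv[1],1];o=T[:3,3]
    return o+d*(z-o[2])/d[2]
def blobs(im,kind,box):
    x0,y0,x1,y1=box;h=cv2.cvtColor(im,cv2.COLOR_RGB2HSV)
    if kind=="red":m=((h[...,0]<6)|(h[...,0]>174))&(h[...,1]>190)&(h[...,2]>110)
    elif kind=="black":m=h[...,2]<45
    else:m=(h[...,0]>12)&(h[...,0]<32)&(h[...,1]>110)&(h[...,2]>80)
    k=np.zeros(m.shape,np.uint8);k[y0:y1,x0:x1]=m[y0:y1,x0:x1]
    n,_,s,c=cv2.connectedComponentsWithStats(k)
    return [(c[i],s[i,4]) for i in range(1,n) if s[i,4]>8]
E
python3 - <<'E'
from h import *
for n,box in(("top",(255,205,340,285)),("scene",(210,175,305,245))):
    im=viewer.snapshot(n)
    for k,z in(("red",170),("black",170),("brass",193)):
        for c,a in blobs(im,k,box): print(n,k,np.round(c,1),a,np.round(ray(n,c,z)))
for n,px in(("top",[("cabinet top",(310,167),250),("cab corner low left",(305,165),0),("drawer left",(311,192),150),("drawer right",(403,190),150),("jarR",(371,228),73),("jarC",(360,258),73),("stamp",(391,254),55),("cup",(245,159),64),("bottle",(285,130),100)]),):
    for l,u,z in px: print(l,np.round(ray(n,u,z)))
im=viewer.snapshot("top")[190:300,230:350]
cv2.imwrite("pics/c1.png",cv2.resize(im[...,::-1],None,fx=5,fy=5,interpolation=2))
E
```

```text
top red [292.6 273.3] 56 [ 414. -128.  170.]
top black [263.6 220. ] 37 [544. -57. 170.]
top black [323.8 221.2] 31 [ 541. -205.  170.]
top brass [293.6 237.4] 50 [ 499. -129.  193.]
scene red [221.3 225. ] 89 [ 413. -128.  170.]
scene black [261.4 186.7] 49 [544. -54. 170.]
scene black [290.4 227.9] 89 [ 540. -205.  170.]
scene brass [257.2 206.7] 51 [ 496. -135.  193.]
scene brass [258.4 226. ] 72 [ 473. -190.  193.]
scene brass [241.7 239.2] 53 [ 427. -208.  193.]
cabinet top [ 659. -165.  250.]
cab corner low left [ 720. -169.    0.]
drawer left [ 617. -175.  150.]
drawer right [ 623. -406.  150.]
jarR [ 534. -339.   73.]
jarC [ 455. -308.   73.]
stamp [ 467. -394.   55.]
cup [722.  -3.  64.]
bottle [ 792. -110.  100.]
```

View pics/c1.png

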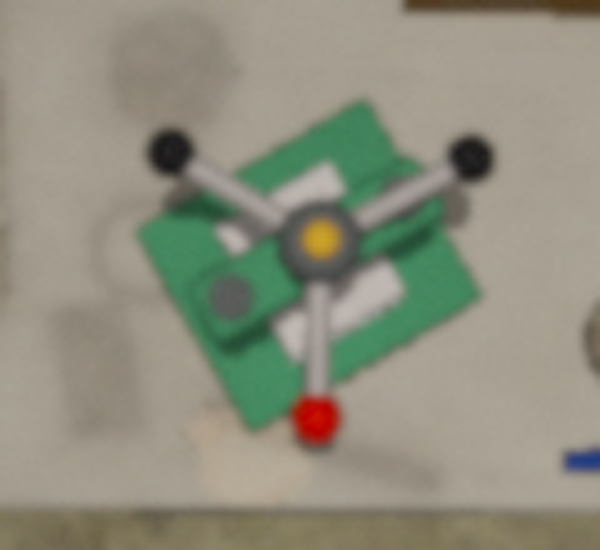

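Hub is at about (499.5, -129.5) and the red spoke at azimuth ~179°. The ball radius measures 85.5 mm against the given 85. I'll push the left black spoke (59°), entering the gap at azimuth 119°, so the red ball stays visible.

Request:
arm_command(
  deltas=[
    [[0.012, -0.03, 0.01], 0, 255],
    [[0.026, -0.064, 0.02], 0, 255],
    [[0.04, -0.098, 0.02], 0, 255],
    [[0.054, -0.132, 0.02], 0, 255],
    [[0.069, -0.166, 0.02], 0, 255],
  ],
)

```text
time_s: 0.67
ee_pos: [262.1, 427.1, 251.4]
tool_rot: [0.0, 0.156, 0.988, 0.0]
force: [-0.5, -0.0, 0.7]
width: 25.8
grasp_force: 0.0
```

Request:
arm_command(
  deltas=[
    [[0.014, -0.033, 0], 0, 255],
    [[0.028, -0.066, 0], 0, 255],
    [[0.042, -0.1, 0], 0, 255],
    [[0.056, -0.133, 0], 0, 255],
    [[0.07, -0.166, 0], 0, 255],
  ],
)

```text
time_s: 1.08
ee_pos: [332.1, 260.9, 251.4]
tool_rot: [0.0, 0.156, 0.988, 0.0]
force: [1.5, -0.7, -0.3]
width: -0.3
grasp_force: 0.0
```

Request:
arm_command(
  deltas=[
    [[0.014, -0.033, 0], 0, 255],
    [[0.028, -0.066, 0], 0, 255],
    [[0.042, -0.1, 0], 0, 255],
    [[0.056, -0.133, 0], 0, 255],
    [[0.07, -0.166, 0], 0, 255],
  ],
)

```text
time_s: 1.5
ee_pos: [402.2, 94.8, 251.5]
tool_rot: [0.0, 0.156, 0.988, 0.0]
force: [0.1, 1.4, 0.0]
width: 0.1
grasp_force: 0.0
```

Request:
arm_command(
  deltas=[
    [[0.014, -0.034, 0], 0, 255],
    [[0.028, -0.068, 0], 0, 255],
    [[0.042, -0.102, 0], 0, 255],
    [[0.056, -0.136, 0], 0, 255],
    [[0.072, -0.18, 0], 0, 255],
  ],
)

```text
time_s: 1.92
ee_pos: [472.4, -80.1, 251.4]
tool_rot: [0.0, 0.156, 0.988, 0.0]
force: [-0.4, -0.0, 0.3]
width: -0.1
grasp_force: 0.0
```

Request:
arm_command(
  deltas=[
    [[0.002, -0.004, -0.02], 0, 255],
    [[0.002, -0.004, -0.04], 0, 255],
    [[0.002, -0.004, -0.06], 0, 255],
    [[0.002, -0.004, -0.08], 0, 255],
    [[0.002, -0.004, -0.098], 0, 255],
  ],
)

```text
time_s: 2.33
ee_pos: [473.7, -82.8, 152.0]
tool_rot: [-0.0, 0.157, 0.988, 0.0]
force: [-0.7, -0.2, 0.5]
width: 0.3
grasp_force: 0.0
```

```bash
python3 - <<'E'
from h import *
im=viewer.snapshot("scene")
print(blobs(im,"red",(200,165,315,255)))
cv2.imwrite("pics/s2.png",cv2.resize(im[100:320,130:410,::-1],None,fx=2.5,fy=2.5))
h=np.array([499.5,-129.5]);R=52;a=119;p=h+R*np.array([np.cos(np.radians(a)),np.sin(np.radians(a))])
print(p)
for c in range(10):
    r=[]
    b=h+R*np.array([np.cos(np.radians(a)),np.sin(np.radians(a))])
    for i in range(5):
        a-=8; q=h+R*np.array([np.cos(np.radians(a)),np.sin(np.radians(a))]); r.append([*np.round((q-b)/1000,4),0])
    print(a,[[list(map(float,x)),0,255] for x in r])
E
```

```text
[(array([221.40697674, 225.19767442]), np.int32(86))]
[474.28989975 -84.01977523]
79 [[[0.0066, 0.0031, 0.0], 0, 255], [[0.0135, 0.0052, 0.0], 0, 255], [[0.0207, 0.0063, 0.0], 0, 255], [[0.0279, 0.0064, 0.0], 0, 255], [[0.0351, 0.0056, 0.0], 0, 255]]
39 [[[0.007, -0.0019, 0.0], 0, 255], [[0.0137, -0.0047, 0.0], 0, 255], [[0.0199, -0.0084, 0.0], 0, 255], [[0.0255, -0.013, 0.0], 0, 255], [[0.0305, -0.0183, 0.0], 0, 255]]
-1 [[[0.0042, -0.0059, 0.0], 0, 255], [[0.0075, -0.0124, 0.0], 0, 255], [[0.0098, -0.0193, 0.0], 0, 255], [[0.0112, -0.0264, 0.0], 0, 255], [[0.0116, -0.0336, 0.0], 0, 255]]
-41 [[[-0.0006, -0.0072, 0.0], 0, 255], [[-0.0023, -0.0143, 0.0], 0, 255], [[-0.0049, -0.0211, 0.0], 0, 255], [[-0.0084, -0.0274, 0.0], 0, 255], [[-0.0127, -0.0332, 0.0], 0, 255]]
-81 [[[-0.0051, -0.0051, 0.0], 0, 255], [[-0.0109, -0.0095, 0.0], 0, 255], [[-0.0173, -0.013, 0.0], 0, 255], [[-0.024, -0.0156, 0.0], 0, 255], [[-0.0311, -0.0172, 0.0], 0, 255]]
-121 [[[-0.0072, -0.0006, 0.0], 0, 255], [[-0.0145, -0.0003, 0.0], 0, 255], [[-0.0216, 0.0011, 0.0], 0, 255], [[-0.0285, 0.0035, 0.0], 0, 255], [[-0.0349, 0.0068, 0.0], 0, 255]]
-161 [[[-0.0059, 0.0042, 0.0], 0, 255], [[-0.0112, 0.0091, 0.0], 0, 255], [[-0.0158, 0.0147, 0.0], 0, 255], [[-0.0196, 0.021, 0.0], 0, 255], [[-0.0224, 0.0276, 0.0], 0, 255]]
-201 [[[-0.0019, 0.007, 0.0], 0, 255], [[-0.0028, 0.0142, 0.0], 0, 255], [[-0.0026, 0.0215, 0.0], 0, 255], [[-0.0015, 0.0286, 0.0], 0, 255], [[0.0006, 0.0356, 0.0], 0, 255]]
-241 [[[0.0031, 0.0066, 0.0], 0, 255], [[0.007, 0.0127, 0.0], 0, 255], [[0.0118, 0.0181, 0.0], 0, 255], [[0.0173, 0.0229, 0.0], 0, 255], [[0.0233, 0.0268, 0.0], 0, 255]]
-281 [[[0.0066, 0.0031, 0.0], 0, 255], [[0.0135, 0.0052, 0.0], 0, 255], [[0.0207, 0.0063, 0.0], 0, 255], [[0.0279, 0.0064, 0.0], 0, 255], [[0.0351, 0.0056, 0.0], 0, 255]]
```

View pics/s2.png

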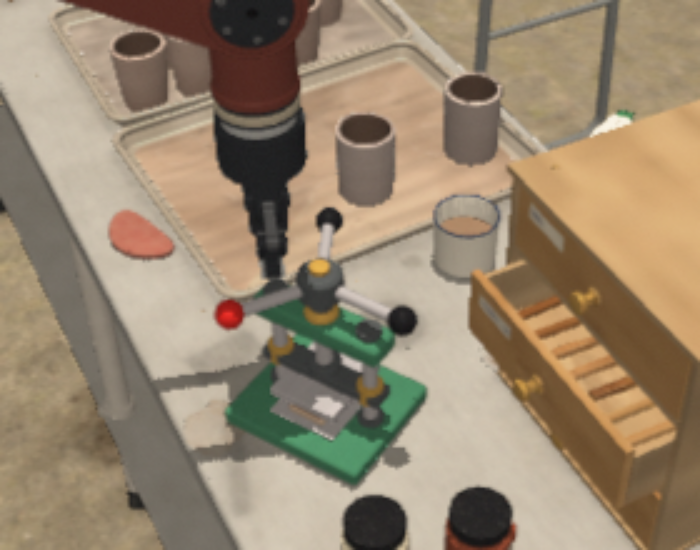

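Crop: the shut fingertips stand in the gap between the red spoke and the far black one, and the red ball is unmoved (full-frame 221,225). Now I'll push around.

Request:
arm_command(
  deltas=[
    [[0.0066, 0.0031, 0], 0, 255],
    [[0.0135, 0.0052, 0], 0, 255],
    [[0.0207, 0.0063, 0], 0, 255],
    [[0.0279, 0.0064, 0], 0, 255],
    [[0.0351, 0.0056, 0], 0, 255],
  ],
)

```text
time_s: 2.8
ee_pos: [511.2, -77.0, 154.9]
tool_rot: [0.001, 0.156, 0.988, -0.0]
force: [-7.7, 0.1, 2.8]
width: -0.1
grasp_force: 3.3
```

Request:
arm_command(
  deltas=[
    [[0.007, -0.0019, 0], 0, 255],
    [[0.0137, -0.0047, 0], 0, 255],
    [[0.0199, -0.0084, 0], 0, 255],
    [[0.0255, -0.013, 0], 0, 255],
    [[0.0305, -0.0183, 0], 0, 255],
  ],
)

```text
time_s: 3.22
ee_pos: [539.1, -94.8, 152.6]
tool_rot: [-0.002, 0.156, 0.988, 0.001]
force: [-3.7, 2.9, 0.7]
width: 0.1
grasp_force: 2.1
```

```bash
python3 - <<'E'
from h import *
for n,b in (("top",(245,190,345,290)),("scene",(200,165,315,255))):
    im=viewer.snapshot(n)
    for c,a in blobs(im,"red",b):
        p=ray(n,c,170); d=p[:2]-[499.5,-129.5]; print(n,c,a,p,np.hypot(*d),np.degrees(np.arctan2(d[1],d[0])))
E
```

```text
scene [220.68918919 206.37837838] 74 [434.89181029 -72.87225756 170.        ] 85.91227730327654 138.76610490424113
```

Red is at 139° (40° turned), forces small. Continuing.

Request:
arm_command(
  deltas=[
    [[0.0042, -0.0059, 0], 0, 255],
    [[0.0075, -0.0124, 0], 0, 255],
    [[0.0098, -0.0193, 0], 0, 255],
    [[0.0112, -0.0264, 0], 0, 255],
    [[0.0116, -0.0336, 0], 0, 255],
  ],
)

```text
time_s: 3.73
ee_pos: [551.7, -128.9, 153.2]
tool_rot: [0.0, 0.156, 0.988, 0.001]
force: [-1.5, 5.2, -1.0]
width: 0.4
grasp_force: 2.2
```

Request:
arm_command(
  deltas=[
    [[-0.0006, -0.0072, 0], 0, 255],
    [[-0.0023, -0.0143, 0], 0, 255],
    [[-0.0049, -0.0211, 0], 0, 255],
    [[-0.0084, -0.0274, 0], 0, 255],
    [[-0.0127, -0.0332, 0], 0, 255],
  ],
)

```text
time_s: 4.15
ee_pos: [539.6, -162.9, 153.7]
tool_rot: [0.002, 0.156, 0.988, 0.0]
force: [2.1, 3.7, -0.6]
width: -0.1
grasp_force: 1.9
```

Request:
arm_command(
  deltas=[
    [[-0.0051, -0.0051, 0], 0, 255],
    [[-0.0109, -0.0095, 0], 0, 255],
    [[-0.0173, -0.013, 0], 0, 255],
    [[-0.024, -0.0156, 0], 0, 255],
    [[-0.0311, -0.0172, 0], 0, 255],
  ],
)

```text
time_s: 4.57
ee_pos: [507.7, -180.3, 153.8]
tool_rot: [0.001, 0.156, 0.988, -0.001]
force: [4.6, 2.1, -0.5]
width: 0.1
grasp_force: 1.9
```

```bash
cat > m.py <<'E'
from h import *
for n,b in (("top",(245,190,345,290)),("scene",(200,165,315,255))):
    im=viewer.snapshot(n)
    for c,a in blobs(im,"red",b):
        p=ray(n,c,170); d=p[:2]-[499.5,-129.5]; print(n,c,a,p,np.hypot(*d),np.degrees(np.arctan2(d[1],d[0])))
E
python3 m.py
```

```text
top [281.67391304 205.34782609] 46 [ 580.01481612 -101.04074691  170.        ] 85.39651457410042 19.466771702401726
scene [286.13207547 194.54716981] 53 [ 581.88894672 -105.55126703  170.        ] 85.79906964479376 16.208035973667688
```

Request:
arm_command(
  deltas=[
    [[-0.0072, -0.0006, 0], 0, 255],
    [[-0.0145, -0.0003, 0], 0, 255],
    [[-0.0216, 0.0011, 0], 0, 255],
    [[-0.0285, 0.0035, 0], 0, 255],
    [[-0.0349, 0.0068, 0], 0, 255],
  ],
)

```text
time_s: 5.08
ee_pos: [474.2, -174.1, 154.7]
tool_rot: [0.003, 0.156, 0.988, -0.002]
force: [5.4, -1.4, 0.6]
width: -0.2
grasp_force: 2.5
```

Request:
arm_command(
  deltas=[
    [[-0.0059, 0.0042, 0], 0, 255],
    [[-0.0112, 0.0091, 0], 0, 255],
    [[-0.0158, 0.0147, 0], 0, 255],
    [[-0.0196, 0.021, 0], 0, 255],
    [[-0.0224, 0.0276, 0], 0, 255],
  ],
)

```text
time_s: 5.5
ee_pos: [451.0, -147.3, 154.8]
tool_rot: [0.002, 0.156, 0.988, -0.003]
force: [2.1, -4.7, 0.5]
width: -0.1
grasp_force: 2.0
```

Request:
arm_command(
  deltas=[
    [[-0.0019, 0.007, 0], 0, 255],
    [[-0.0028, 0.0142, 0], 0, 255],
    [[-0.0026, 0.0215, 0], 0, 255],
    [[-0.0015, 0.0286, 0], 0, 255],
    [[0.0006, 0.0356, 0], 0, 255],
  ],
)

```text
time_s: 5.92
ee_pos: [449.4, -109.3, 152.7]
tool_rot: [-0.002, 0.156, 0.988, -0.001]
force: [-1.1, -5.0, -0.4]
width: 0.4
grasp_force: 1.9
```

```bash
python3 m.py
```

```text
top [326.43636364 247.8       ] 55 [ 476.00346982 -210.37117537  170.        ] 84.21540201640347 -106.20083743988414
scene [263.12745098 240.60784314] 102 [ 472.45586547 -211.64027267  170.        ] 86.47779834472365 -108.22378325397344
```

Request:
arm_command(
  deltas=[
    [[0.0031, 0.0066, 0], 0, 255],
    [[0.007, 0.0127, 0], 0, 255],
    [[0.0118, 0.0181, 0], 0, 255],
    [[0.0173, 0.0229, 0], 0, 255],
    [[0.0233, 0.0268, 0], 0, 255],
  ],
)

```text
time_s: 6.43
ee_pos: [473.6, -81.7, 152.6]
tool_rot: [-0.001, 0.156, 0.988, 0.0]
force: [-3.1, -2.7, 0.4]
width: -0.0
grasp_force: 1.8
```

Request:
arm_command(
  deltas=[
    [[0.0066, 0.0031, 0], 0, 255],
    [[0.0135, 0.0052, 0], 0, 255],
    [[0.0207, 0.0063, 0], 0, 255],
    [[0.0207, 0.0063, 0], 0, 255],
  ],
)

```text
time_s: 6.77
ee_pos: [496.5, -75.4, 153.3]
tool_rot: [0.001, 0.156, 0.988, 0.001]
force: [-0.9, 0.1, -1.0]
width: -0.3
grasp_force: 0.3
```

```bash
python3 m.py
```

```text
top [302.13207547 272.35849057] 53 [ 416.33168641 -150.98792705  170.        ] 85.89935619417852 -165.5134714967556
scene [226.71111111 231.56666667] 90 [ 416.14238549 -152.15257773  170.        ] 86.38073382033136 -164.79691789177227
```

Request:
arm_command(
  deltas=[
    [[0.004, 0.0002, 0], 0, 255],
    [[0.008, 0.0002, 0], 0, 255],
    [[0.0118, -0.0003, 0], 0, 255],
    [[0.0118, -0.0003, 0], 0, 255],
  ],
)

```text
time_s: 7.2
ee_pos: [507.3, -76.7, 153.4]
tool_rot: [0.0, 0.156, 0.988, 0.0]
force: [-2.6, -0.1, 0.1]
width: 0.2
grasp_force: 0.8
```

```bash
python3 m.py; python3 - <<'E'
from h import *
for n,c in(("top",(292.6,273.3)),("scene",(221.35,225.1))):
    d=ray(n,c,170)[:2]-[499.5,-129.5];print("start",n,np.degrees(np.arctan2(d[1],d[0])))
E
```

```text
top [294.81355932 273.37288136] 59 [ 413.81794723 -133.26453703  170.        ] 85.7647124789928 -177.48426364677943
scene [222.4        226.68888889] 90 [ 413.6955126  -134.32845241  170.        ] 85.94023510614636 -176.77920710914609
start top 178.93233660586606
start scene 179.53052580415303
```

Request:
arm_command(
  deltas=[
    [[0.0016, -0.0003, 0], 0, 255],
    [[0.0032, -0.0006, 0], 0, 255],
    [[0.0032, -0.0006, 0], 0, 255],
  ],
)

```text
time_s: 7.55
ee_pos: [509.9, -77.2, 153.3]
tool_rot: [-0.0, 0.156, 0.988, 0.0]
force: [-2.3, 0.0, 0.7]
width: -0.4
grasp_force: 1.2
```

```bash
python3 m.py
```

```text
top [292.94915254 273.38983051] 59 [ 413.75801849 -128.75119067  170.        ] 85.74525123028238 179.49963223641353
scene [221.5 225.5] 88 [ 413.37598    -130.07796555  170.        ] 86.12595929437182 -179.61550227810736
```

Request:
arm_command(
  deltas=[
    [[0.0007, -0.0002, 0], 0, 255],
    [[0.0007, -0.0002, 0], 0, 255],
    [[-0.006, 0.001, 0], 0, 255],
    [[-0.014, 0.001, 0], 0, 255],
    [[-0.02, -0.002, 0], 0, 255],
  ],
)

```text
time_s: 8.07
ee_pos: [489.6, -78.8, 153.5]
tool_rot: [0.001, 0.156, 0.988, 0.0]
force: [-0.0, 0.6, 0.9]
width: 0.2
grasp_force: 0.0
```

Request:
arm_command(
  deltas=[
    [[0, 0, 0.02], 0, 255],
    [[0, 0, 0.045], 0, 255],
    [[0, 0, 0.07], 0, 255],
    [[0, 0.0, 0.095], 0, 255],
    [[0, 0.03, 0.11], 0, 255],
  ],
)

```text
time_s: 8.48
ee_pos: [491.4, -52.9, 267.0]
tool_rot: [0.004, 0.159, 0.987, -0.002]
force: [1.5, -0.2, -0.4]
width: 0.1
grasp_force: 0.0
```

Request:
arm_command(
  deltas=[
    [[-0.012, 0.03, 0], 0, 255],
    [[-0.025, 0.06, 0], 0, 255],
    [[-0.04, 0.095, 0], 0, 255],
    [[-0.055, 0.13, 0], 0, 255],
    [[-0.065, 0.155, 0], 0, 255],
  ],
)

```text
time_s: 8.9
ee_pos: [423.3, 107.8, 263.5]
tool_rot: [0.001, 0.156, 0.988, 0.001]
force: [0.7, 0.8, -0.5]
width: 0.0
grasp_force: 0.0
```

```bash
python3 m.py; python3 - <<'E'
from h import *
im=viewer.snapshot("scene");cv2.imwrite("pics/s3.png",im[...,::-1])
E
```

```text
top [292.67272727 273.36363636] 55 [ 413.81811958 -128.08204783  170.        ] 85.69361248957725 179.05189686577373
scene [221.25       225.07954545] 88 [ 413.39162208 -128.63784269  170.        ] 86.11269397371699 179.426347054567
```

View pics/s3.png

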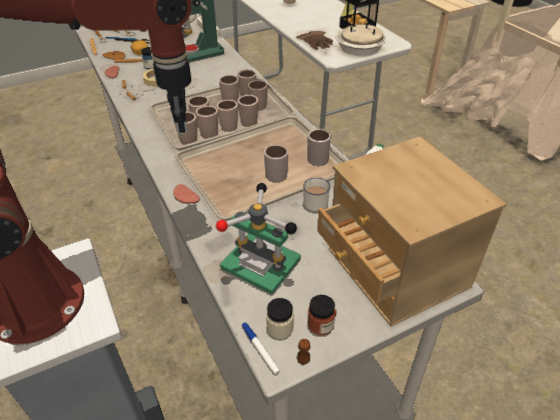

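The red ball is back at (221,225), within 0.2° of its start after one turn. The jars, stamp, marker, cup and rib are where they were, and the arm is clear.

```bash
python3 -c "
from cell import order;print(order.finish_job())"
```

```text
the job is handed in; nothing more can be done
None
```

I turned the wheel one full turn clockwise; both cameras put the red ball within about 0.2° of where it started. Nothing else on the bench looks moved, the arm is clear of everything, and the job is handed in after about 9 s of the 61 s allowed.

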